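Start the purge on the gas-flow controller

TASK

Start the purge on the gas-flow controller: lever up the shut clear cover over its keypad with the blade of the orange-handled screwdriver in the pry notch, and swing the cover fully open. Lay the screwdriver back on the grey tool mat, and with a bare fingertip press the green key, firmly enough that it gives but gently, and hold it down for about half a second. Leave the cover standing open so that the red stop key stays at hand, do not press the yellow or the red key or touch any key with the screwdriver, and leave the other things on the bench where they are.

Things in the scene. Friction and masses are not known exactly. Their poses are not given: they have to be found in the camera images.
- console: Light grey gas-flow controller, fixed. 240 mm deep (x), 200 mm wide (y), deck 85 mm high. Origin: centre of its underside; x points from its front (-120 mm) to its rear, z up. Keypad well in the deck: x -112 to -54 mm, 140 mm wide, 13 mm deep, three keys in a row along y at x = -83 mm; a clear cover with blue frame shuts it. Display housing 44 mm above the deck from x = -10 mm to the rear.
- notch (a point): Pry notch in the middle of the console's front wall (8 mm thick), under the cover's lip: a gap 36 mm wide and 9 mm high, open to the well behind. The point: centre of the gap at the front face; axes as the console's, a blade goes in along +x. The cover's underside is 4.5 mm above the point, the key tops 5.5 mm below it and from 25 mm behind it.
- cover_hinge (a point): The cover's hinge axis (along the console's y), at the rear edge of the cover and at its mid-thickness, 70 mm behind the notch point and 6.5 mm above it. Axes as the console's.
- cover (a joint): Opening angle of the cover in rad: 0 shut, grows as the front lip rises, stop at 1.95 (leaning back past upright). The hinge is stiff (friction 0.08 N m, about 1.2 N at the lip): the cover stays at any angle. Above 1.5 counts as fully open.
- key_start: Green membrane key (white triangle), to be pressed: pad 24 x 27 mm (x, y), 3 mm proud of the well's floor, anywhere in the row of three, 42 mm apart. Travel 1.5 mm straight down: gives at 3 N, fully down at 6 N. Registers when a finger presses with over 5 N for 0.4 s, damaged above 25 N. Origin: centre of its underside, 72 mm above the bench; pressing face 3 mm higher.
- key_pause: Yellow membrane key (two bars), same make and same size, not to be pressed (more than 3 N on it counts as a press). Origin as for the green key.
- key_stop: Red membrane key (white square), same make and same size, not to be pressed (more than 3 N on it counts as a press). Origin as for the green key.
- mat: Grey tool mat, fixed flat on the bench, 220 mm (x) by 190 mm (y), 3 mm thick, to the left or the right in front of the console; origin at the centre of its underside. The screwdriver and a spanner lie on it, along its length.
- screwdriver_grip (a point): Flat-bladed screwdriver, 110 g: the point to grip, at the centre of its square orange handle (22 mm by 22 mm, 94 mm long) near the balance point and half-way up. Its x points along the shaft to the blade; the handle reaches 24 mm ahead of this point and 70 mm behind it. z is up as it lies; the blade is then level.
- screwdriver_tip (a point): The end of the screwdriver's blade, 120 mm ahead of the grip point on the same axis. The blade is 9 mm wide, 2 mm thick and 28 mm long, on a round shaft 6 mm thick.
- screwdriver: The whole screwdriver; origin on its underside, 10 mm ahead of the grip point and 11 mm below the axis.
- spanner: Flat steel spanner lying on the mat, 150 mm long, 6 mm thick, its centre about 100 mm to one side of the screwdriver; leave it there. Origin at the centre of its underside.
- leak_bottle: White squeeze bottle with red cap, 60 mm in diameter, 166 mm tall, beside the console to the left; leave it standing. Origin at the centre of its underside.
- gas_canister: Aluminium gas canister with green band, 74 mm in diameter, 196 mm tall, beside the console to the right; leave it standing. Origin at the centre of its underside.
- cover_lip (a point): Middle of the cover's front lip, at its mid-thickness, 72 mm from the hinge axis; it moves with the cover. The cover is a plate 4 mm thick and 148 mm wide; shut, the lip stands 2 mm out from the console's front face.

How it is judged:
By the outcome, as a careful person would: the job done as asked, in the order asked, and still so for the second after the job is handed in, with the robot touching nothing.
It also fails if it takes over 66 s, if anything falls off the work surface, if the arm or the gripper's body presses on something with over 40 N, if the wrist force passes 120 N, or if a joint passes its speed limit or range.

ROBOT

A 7-joint arm with a two-finger parallel gripper is mounted at the origin on the work surface. World frame = base frame: x ahead of the robot, y to its left, z up, the work surface at z = 0. Lengths are in m, angles in rad, forces in N, time in s.
With the tool pointing down it reaches from about 0.425 to 0.925 m from the base axis. Payload 6.8 kg.
Tool frame: the origin (TCP) lies on the centre line of the jaws, within the pads' length; the fingertips stand bot.finger_overhang ahead of it and the grasp point (between the pads) lies 3 mm ahead of it (bot.finger_overhang is the distance from the TCP to the fingertips, in m); z points along the fingers, y is the direction in which the jaws open and shut (so a half turn about z gives the same grasp; the last joint's range is limited). The gripper opens to 85 mm and grips with 20 to 120 N. Pads are 22 mm wide; open, the fingers measure 114 mm over their backs; the gripper's body (76 mm by 85 mm) begins 54 mm behind the grasp point. The pads swing forward as they close: fully open they stand 13 mm farther back than shut.
Start: joints at [1.196, 0.477, 0.022, 1.555, -0.011, 1.109, -0.083], TCP at [0.178, -0.651, 0.253] pointing down, gripper open.
Joint ranges: [-2.96, 2.96], [-0.34, 2.1], [-1.41, 1.46], [0.24, 2.44], [-1.37, 4.51], [0.17, 1.92], [-2.96, 2.96]. Speed limits (rad/s): [2.39, 2.39, 3.14, 3.14, 3.14, 3.14, 3.14].

INTERFACE

Orientations are given as a unit quaternion [w, x, y, z].
In Python, from station import bot gives the robot as it stands.
- The arm moves only by the tool drive_tool, never from a script. Its argument "increments" is text: rows parted by semicolons, each of 4 numbers parted by spaces: the shift along the world's x, y, z in m, then the turn about the world's z in rad. In form: tx ty tz spin; .... A call has 1 to 12 rows; each row shifts and turns the commanded pose from where the row before left it; what a row does not reach is not made up. A row lasts 1/12 s, in which the tool goes at most 41.7 mm and 7.16 degrees, less where a joint would pass 70% of its speed; a pose out of reach is approached as far as the arm can. A call is refused whole if a number of a shift passes 0.0417 or a number of a turn 0.125, either way. A call with a gripper value outside its range is refused whole. "grip" is the opening, from 0 (shut) to 1 (fully open), set as the call begins (left out, the last holds). The fingers move at their own pace and stop on an object; "squeeze" is the grip in N (left out, the last holds). Time passes only in rows, so rows that do not move let the fingers close. It gives the time, the measured TCP pose, the force and the opening at its end, in the units of the state.
- bot.get_obs(): the state, without advancing time (a new reading comes with each control period).
- bot.read_camera(name): name is "scene" or "top" or "wrist"; returns the picture (480x640x3 uint8, red, green, blue); there is no depth.
- bot.calibration(name): a dict with "fx", "fy", "cx", "cy" (pixels), "camera_from_world" (4x4, takes a point from world to camera coordinates). Camera axes: x right, y down, z forward; pixel columns grow to the right and rows downward; lengths in m; the calibration is good to about 2 mm. A picture is of the moment at which its call begins: read the wrist's pose just before it. calibration takes no time and is no camera call; for the wrist camera it gives the pose at the moment of the call.
- bot.hand_in(): hands the job in, once; it reports no verdict.
The state is a dict: "t": time; "q": joint angles; "joint_vel": joint speeds; "joint_torque": joint torques, N m; "eef_pos": TCP position; "tool_rot": TCP orientation; "contact_force": force on the tool from outside, world axes, zero at the start; "torque": the same for the moment, N m; "gripper_width": opening from 0.0 (shut) to 1.0 (fully open).
Only numpy, scipy, OpenCV 4.12 (cv2) and the standard library are available. Lean on these libraries where they do the work, as an engineer would, in place of code of your own. Each camera call takes 0.05 s, during which the arm holds its last target.

## Working session

There is one attempt and no reset: what is moved stays moved. The work goes in short steps, Python scripts to look and compute and a tool call to move; the robot and the scene stay as the last step left them, time stands still between calls to the robot, and variables do not carry over. Pictures are saved under pics/ and viewed, and the job is handed in when it is done.

Besides the shell and the picture viewer there is one more tool, called after "Emit:" by a JSON object that holds its "fn" and its "kwargs". drive_tool: Moves the arm, as the interface text tells. Its arguments: {"type":"object","properties":{"increments":{"type":"string"},"grip":{"type":"number"},"squeeze":{"type":"number"}},"required":["increments"]}

```bash
ls; mkdir -p pics
python3 - <<'E'
from station import bot
import cv2
for n in("scene","top","wrist"):
    im=bot.read_camera(n); cv2.imwrite(f"pics/{n}0.png",im[:,:,::-1])
    c=bot.calibration(n); print(n,c)
o=bot.get_obs(); print(o); print(bot.finger_overhang)
E
```

```text
pics
scene {'fx': 609.6483899016848, 'fy': 609.6483899016848, 'cx': 313.297065468512, 'cy': 238.8359042234585, 'camera_from_world': array([[-0.33660763,  0.94161215, -0.00786527,  0.21250619],
       [ 0.59706308,  0.20696432, -0.77503642, -0.29265432],
       [-0.72815588, -0.26557924, -0.63186762,  1.96420662],
       [ 0.        ,  0.        ,  0.        ,  1.        ]])}
top {'fx': 466.1861889258266, 'fy': 466.1861889258266, 'cx': 323.7500163298738, 'cy': 238.49498765332194, 'camera_from_world': array([[ 0.01253739, -0.99973024,  0.01955147, -0.02935177],
       [-0.99437153, -0.01452266, -0.10494928,  0.58531331],
       [ 0.10520491, -0.01812563, -0.99428537,  1.00762631],
       [ 0.        ,  0.        ,  0.        ,  1.        ]])}
wrist {'fx': 363.1044680180904, 'fy': 363.1044680180904, 'cx': 317.59611692020957, 'cy': 245.65718258959606, 'camera_from_world': array([[ 0.26352731, -0.96464858, -0.00254299, -0.67289402],
       [-0.91674634, -0.25125982,  0.3105554 , -0.04067102],
       [-0.30021578, -0.07950855, -0.95055188,  0.38017911],
       [ 0.        ,  0.        ,  0.        ,  1.        ]])}
{'t': 0.15, 'q': array([ 1.19587642,  0.47762084,  0.02234103,  1.55619143, -0.01150931,
        1.10930194, -0.08307924]), 'joint_vel': array([-6.07358273e-04, -2.60175983e-03,  1.62285456e-03, -3.92472521e-03,
       -1.54201760e-05,  1.78831264e-04, -1.32275338e-03]), 'joint_torque': array([ 2.57672407e-03, -5.96924579e+01,  1.60977211e+00, -2.81490326e+01,
        1.25913770e-02,  6.59142999e-03,  5.55516209e-06]), 'eef_pos': array([ 0.17786809, -0.65071459,  0.25255571]), 'tool_rot': array([-6.83568777e-04,  9.91111200e-01,  1.33034222e-01, -1.35338154e-04]), 'contact_force': array([ 1.23503855, -0.07104764,  0.13499484]), 'torque': array([-0.02141769, -0.02473153,  0.0319049 ]), 'gripper_width': 0.9983092640140391}
0.022
```

View pics/scene0.png

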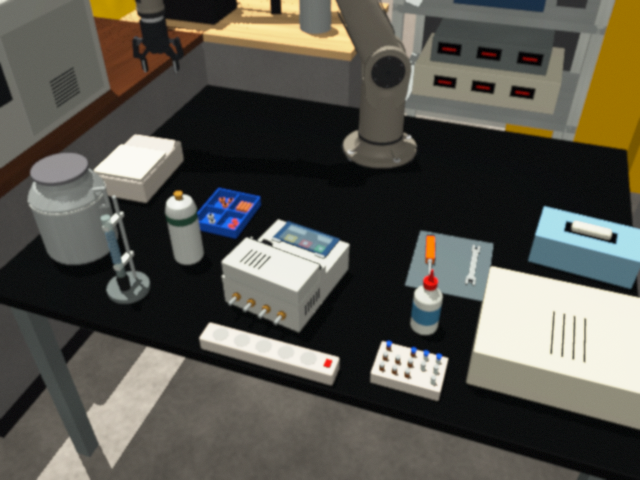

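View pics/top0.png

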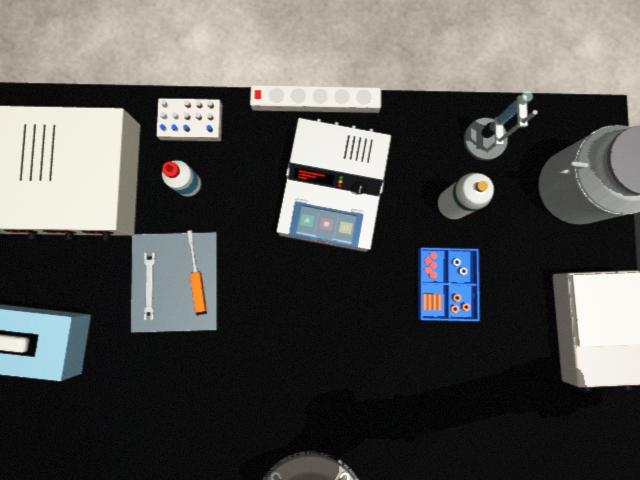

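View pics/wrist0.png

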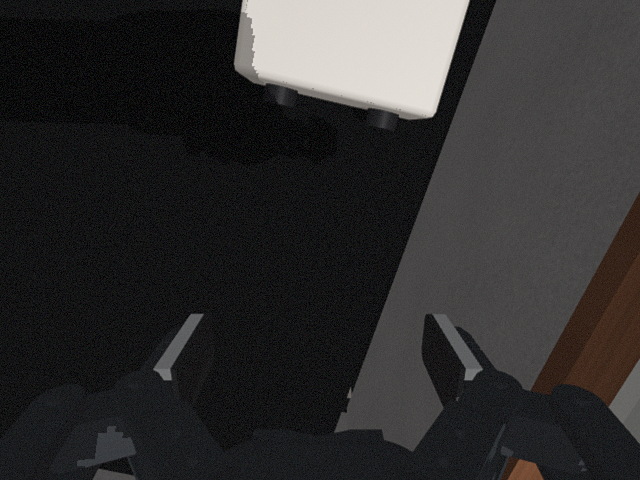

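The top view shows the console at about (330,185) with its front facing the robot, and the keys from left to right are green, red, yellow. The mat is at (175,282) with the screwdriver's orange handle at (198,293), blade pointing up and to the left, and the spanner at (150,285). Next I'll measure these from the pixels.

```bash
cat > h.py <<'E'
import numpy as np, cv2
from station import bot
def ray(c,u,v,z):
    T=c["camera_from_world"];R=T[:3,:3];t=T[:3,3];o=-R.T@t
    d=R.T@np.array([(u-c["cx"])/c["fx"],(v-c["cy"])/c["fy"],1.])
    return o+d*(z-o[2])/d[2]
def proj(c,p):
    T=c["camera_from_world"];q=T[:3,:3]@np.asarray(p,float)+T[:3,3]
    return np.array([c["fx"]*q[0]/q[2]+c["cx"],c["fy"]*q[1]/q[2]+c["cy"]])
def mask(im,lo,hi):
    hsv=cv2.cvtColor(im,cv2.COLOR_RGB2HSV); return cv2.inRange(hsv,np.array(lo),np.array(hi))
def save(n,im): cv2.imwrite(f"pics/{n}.png",im[:,:,::-1])
E
python3 - <<'E'
from h import *
im=cv2.cvtColor(cv2.imread("pics/top0.png"),cv2.COLOR_BGR2RGB);c=bot.calibration("top")
m=mask(im,(5,180,120),(18,255,255)); m[:, :150]=0;m[:,230:]=0
p=np.argwhere(m)[:,::-1].astype(np.float32); r=cv2.minAreaRect(p);print("orange",r,len(p))
for q in cv2.boxPoints(r): print(q,ray(c,*q,0.018)[:2])
# console zoom
save("topz",cv2.resize(im[100:270,260:420],None,fx=4,fy=3.5,interpolation=cv2.INTER_CUBIC))
save("topm",cv2.resize(im[225:340,120:230],None,fx=6,fy=5,interpolation=cv2.INTER_CUBIC))
for n,pt,z in [("bottle top",(171,170),.166),("can top",(481,187),.196)]: print(n,ray(c,*pt,z))
E
```

```text
orange ((197.64393615722656, 291.97882080078125), (39.71985626220703, 10.184578895568848), 81.63410949707031) 401
[189.71634 273.07114] [0.50528445 0.27581389]
[199.79254 271.58932] [0.50887053 0.25362706]
[205.57153 310.8865 ] [0.42243123 0.23743244]
[195.49533 312.36832] [0.41893981 0.25944345]
bottle top [0.70164754 0.28135933 0.166     ]
can top [ 0.67133955 -0.31709956  0.196     ]
```

View pics/topz.png

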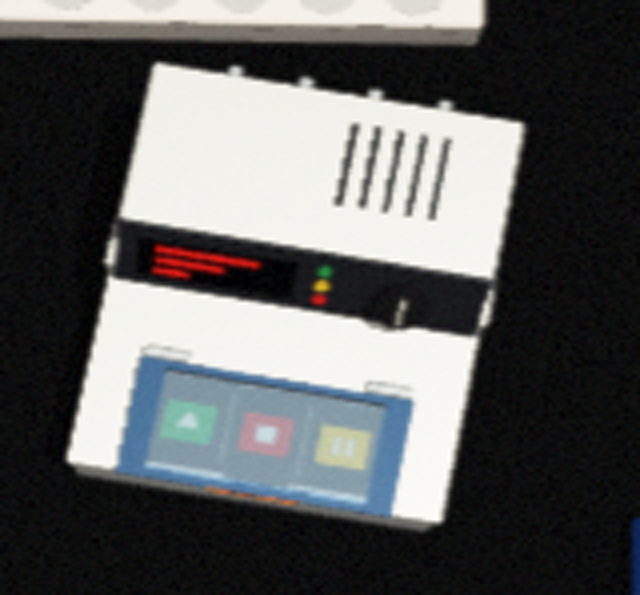

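View pics/topm.png

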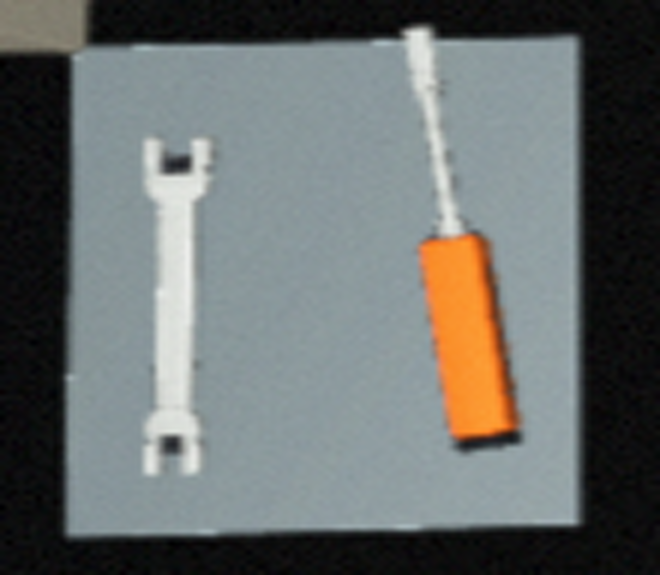

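Emit:
{"fn": "drive_tool", "kwargs": {"increments": "0.018 0.0335 0 0;0.018 0.0335 0 0;0.018 0.0335 0 0;0.018 0.0335 0 0;0.018 0.0335 0 0;0.018 0.0335 0 0;0.018 0.0335 0 0;0.018 0.0335 0 0;0.018 0.0335 0 0;0.018 0.0335 0 0;0.018 0.0335 0 0;0.018 0.0335 0 0", "grip": 1}}

```text
t: 1.15
eef_pos: [0.3943, -0.2474, 0.2534]
tool_rot: [0.0, 0.991, 0.133, 0.0]
contact_force: [1.1, -0.9, -0.2]
gripper_width: 0.997
```

Emit:
{"fn": "drive_tool", "kwargs": {"increments": "0.018 0.0335 0 0;0.018 0.0335 0 0;0.018 0.0335 0 0;0.002 0.04 0 -0.02;0.002 0.04 0 -0.02;0.002 0.04 0 -0.02;0.002 0.04 0 -0.02;0.002 0.04 0 0;0.002 0.04 0 0;0.002 0.04 0 0;0.002 0.04 0 0;0.002 0.04 0 0"}}

```text
t: 2.15
eef_pos: [0.4656, 0.2131, 0.2533]
tool_rot: [0.0, 0.996, 0.093, 0.0]
contact_force: [0.6, -0.6, -0.8]
gripper_width: 0.996
```

Emit:
{"fn": "drive_tool", "kwargs": {"increments": "0.002 0.04 0 0;0 0 0 0;0 0 0 0;0 0 0 0"}}

```text
t: 2.48
eef_pos: [0.4678, 0.2507, 0.2528]
tool_rot: [0.0, 0.996, 0.093, -0.0]
contact_force: [0.1, 0.3, -0.5]
gripper_width: 1.002
```

Run:
```python
from h import *
o=bot.get_obs();c=bot.calibration("wrist");im=bot.read_camera("wrist");save("w1",im)
np.save("c1.npy",c,allow_pickle=True);print(o["t"],o["eef_pos"],o["tool_rot"],o["q"])
ct=bot.calibration("top")
a=ray(ct,277.5,232,.085);b=ray(ct,370.75,249.1,.085);print(a,b,np.linalg.norm(a-b),"yaw",np.arctan2(-(b-a)[0]*-1*-1,0) , np.arctan2((a-b)[1],(a-b)[0])-np.pi/2,(a+b)/2)
```

```text
2.4833 [0.46777212 0.2507495  0.25281387] [ 4.63936119e-04  9.95631886e-01  9.33632167e-02 -4.91628670e-04] [-0.12560674  0.29568678 -0.57969775  1.86800443  0.1871795   1.03318329
 -2.16585494]
[0.59231224 0.07738135 0.085     ] [ 0.55889363 -0.11992863  0.085     ] 0.2001200415708558 yaw 1.5707963267948966 -0.16777885974078144 [ 0.57560293 -0.02127364  0.085     ]
```

View pics/w1.png

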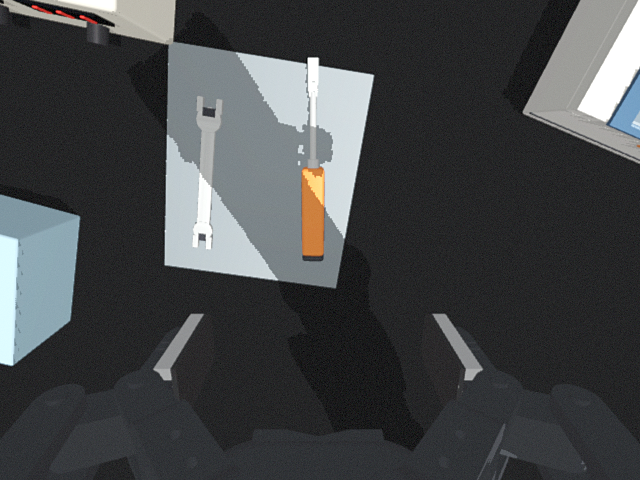

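The wrist view shows the handle running from (313,167) to (313,258) and the blade tip at (313,58). The handle lies nearly along the image's vertical axis, so the yaw is close to right.

Run:
```python
from h import *
c=np.load("c1.npy",allow_pickle=True).item()
im=cv2.cvtColor(cv2.imread("pics/w1.png"),cv2.COLOR_BGR2RGB)
m=mask(im,(5,120,60),(20,255,255)); m=cv2.morphologyEx(m,cv2.MORPH_OPEN,np.ones((3,3)));m[:140]=0
r=cv2.minAreaRect(np.argwhere(m)[:,::-1].astype(np.float32));print(r)
for q in cv2.boxPoints(r): print(q,ray(c,*q,0.025)[:2])
ys=np.argwhere(m)[:,0]
for y in range(ys.min(),ys.max(),15):
    xs=np.argwhere(m[y])[:,0];print(y,xs.min(),xs.max(),ray(c,(xs.min()+xs.max()+1)/2,y+.5,.025)[:2])
print("tip",ray(c,313,58,.014)[:2])
w=(im.min(2)>190); 
for y in(62,72,85): 
    xs=np.argwhere(w[y,290:335])[:,0]+290; print(y,xs.min(),xs.max(),ray(c,(xs.min()+xs.max()+1)/2,y+.5,.015)[:2])
print("mat",[ray(c,*q,.003)[:2] for q in[(168,43),(374,75),(336,288),(165,265)]])
```

```text
((312.4999694824219, 210.99996948242188), (87.99998474121094, 20.999996185302734), 90.0)
[301.99997 166.99997] [0.50739372 0.27428216]
[322.99997 166.99997] [0.5110631  0.25487845]
[322.99997 254.99997] [0.42484271 0.23816222]
[301.99997 254.99997] [0.42087758 0.25912041]
167 304 321 [0.50886129 0.2640341 ]
182 302 308 [0.49371847 0.26850015]
197 302 317 [0.48033482 0.26170162]
212 302 323 [0.46632671 0.2561656 ]
227 302 323 [0.45139283 0.25340297]
242 302 323 [0.43605561 0.25056573]
tip [0.60173891 0.28135381]
62 290 317 [0.59655571 0.28852006]
72 290 334 [0.59000211 0.27962567]
85 290 334 [0.57947002 0.277682  ]
mat [array([0.59109669, 0.41302856]), array([0.60001578, 0.22361253]), array([0.38160443, 0.21472558]), array([0.37382255, 0.40339995])]
```

Emit:
{"fn": "drive_tool", "kwargs": {"increments": "0.0085 0.0045 -0.03 0;0.008 0.0045 -0.035 0;0 0 -0.04 0;0 0 -0.04 0;0 0 -0.035 -0.004;0 0 -0.025 0;0 0 -0.015 0;0 0 -0.004 0;0 0 0 0;0 0 0 0"}}

```text
t: 3.37
eef_pos: [0.4853, 0.2597, 0.0302]
tool_rot: [0.0, 0.996, 0.091, 0.001]
contact_force: [-0.1, -0.1, 0.5]
gripper_width: 1.001
```

Emit:
{"fn": "drive_tool", "kwargs": {"increments": "0 0 0 0;0 0 0 0;0 0 0 0;0 0 0 0;0 0 0 0;0 0 0 0;0 0 0 0;0 0 0 0", "grip": 0, "squeeze": 90}}

```text
t: 4.03
eef_pos: [0.4848, 0.2606, 0.0301]
tool_rot: [0.0, 0.996, 0.091, 0.0]
contact_force: [-0.4, -1.2, 7.1]
gripper_width: 0.231
```

Emit:
{"fn": "drive_tool", "kwargs": {"increments": "0 0 0.01 0;0 0 0.02 0;0 0 0.03 0;0 0 0.03 0;0 0 0.02 0;0 -0.02 0 -0.04;0 -0.035 0 -0.06;0 -0.04 0 -0.06;-0.005 -0.04 0 -0.06;-0.01 -0.03 0 -0.06;0 0 0 0;0 0 0 0"}}

```text
t: 5.03
eef_pos: [0.4689, 0.0933, 0.1396]
tool_rot: [0.001, 0.999, -0.05, -0.0]
contact_force: [1.4, 0.6, -1.1]
gripper_width: 0.237
```

Run:
```python
from h import *
o=bot.get_obs();c=bot.calibration("wrist");im=bot.read_camera("wrist");save("w2",im)
np.save("c2.npy",c,allow_pickle=True);print(o["t"],o["eef_pos"],2*np.arctan2(o["tool_rot"][2],o["tool_rot"][1]),o["q"],o["contact_force"],o["torque"],o["gripper_width"])
im=bot.read_camera("scene");save("s2",cv2.resize(im[180:360,200:500],None,fx=2.6,fy=2.6,interpolation=cv2.INTER_CUBIC))
```

```text
5.0333 [0.46891777 0.09328114 0.13964262] -0.10056162562154641 [ 0.06263502  0.34778756 -0.46006063  2.09420552  0.22608107  0.74678393
 -2.21200701] [ 1.35896422  0.55028218 -1.13914272] [ 0.10040425 -0.00221483  0.01289781] 0.23677002542616002
```

View pics/w2.png

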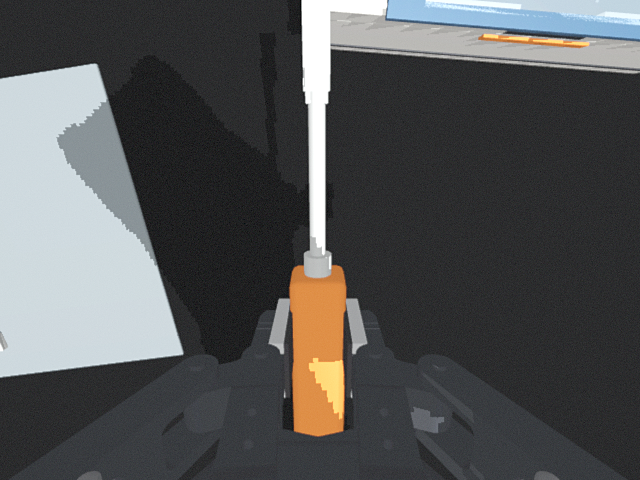

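View pics/s2.png

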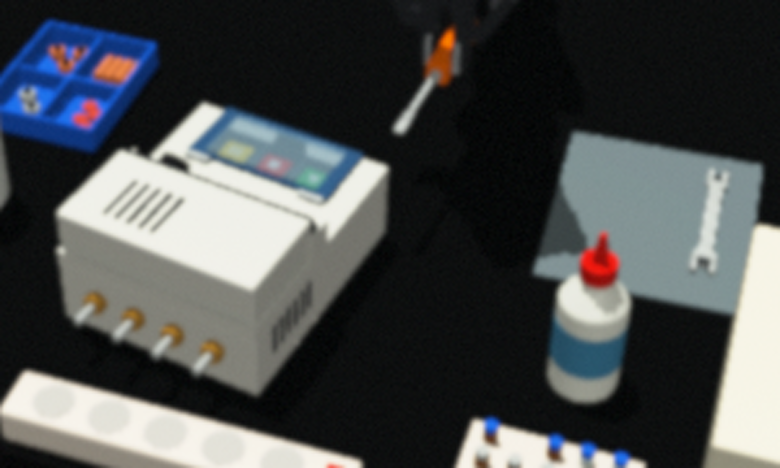

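Run:
```python
from h import *
c=np.load("c2.npy",allow_pickle=True).item()
im=cv2.cvtColor(cv2.imread("pics/w2.png"),cv2.COLOR_BGR2RGB)
o=bot.get_obs();p=o["eef_pos"];th=-.1006;u=np.array([np.cos(th),np.sin(th),0]);l=np.array([-u[1],u[0],0])
for dz in(-.013,-.0161,-.019):
  g=p+[0,0,dz]
  print(dz,"junction",proj(c,g+.092*u),"blade edges",proj(c,g+.095*u+.0045*l),proj(c,g+.095*u-.0045*l),"handle front top",proj(c,g+.024*u+[0,0,.011]),"shaft edges",proj(c,g+.06*u+.003*l),proj(c,g+.06*u-.003*l))
m=mask(im,(5,150,100),(20,255,255))[:60,450:]
ys,xs=np.where(m>0);xs=xs+450;print("notch",xs.min(),xs.max(),ys.min(),ys.max())
for x in(482,500,534,570,586):
    q=np.where(m[:,x-450]>0)[0];print(x,q.min(),q.max(),ray(c,x+.5,q.min(),.076)[:2],ray(c,x+.5,q.max()+1,.076)[:2])
for x in range(230,300): pass
row=im[70,295:340].max(1);print(row)
row=im[170,295:340].max(1);print(row)
print(im[85:115,306].max(1))
```

```text
-0.013 junction [310.62313508  84.35329561] blade edges [297.03875046  74.53764086] [324.09667123  74.53258692] handle front top [311.21957204 283.9978289 ] shaft edges [302.89207272 180.42242252] [319.4391228  180.41947777]
-0.0161 junction [310.78771628  85.35693714] blade edges [297.52806058  75.78259333] [323.94164512  75.77766248] handle front top [311.35816333 280.57647915] shaft edges [303.21369564 179.24915863] [319.39857601 179.24627676]
-0.019 junction [310.93478863  86.25380703] blade edges [297.9651647   76.89471798] [323.80315923  76.88989698] handle front top [311.48246013 277.50801195] shaft edges [303.50207871 178.19715201] [319.36221975 178.19432656]
notch 479 587 35 47
482 36 39 [0.57858725 0.00895585] [0.57698592 0.00889246]
500 36 40 [0.57777798 0.00095206] [0.57577172 0.00084231]
534 39 43 [ 0.57504394 -0.01426646] [ 0.57302266 -0.0144345 ]
570 42 46 [ 0.57220707 -0.03044798] [ 0.5701703  -0.03067825]
586 45 45 [ 0.57026257 -0.03774936] [ 0.56985404 -0.03780096]
[ 43  40  44  40  48  38  33  68 184 217 255 255 255 255 255 255 255 255
 255 255 255 255 255 255 255 255 255 255 255 255 255 255 255 255 255 159
  46  39  46  42  48  45  53  50  42]
[ 45  47  44  45  46  46  46  47  49  46  44  44  32  80 193 221 235 244
 253 255 255 255 255 255 255 255 255 255 255 246 144  43  38  40  45  48
  50  39  49  44  46  44  50  47  45]
[255 255 255 255 255 255 255 255 255 255 255 255 255 255 255 255 255 255
 223  91  30  33  45  43  39  40  43  34  37  44]
```

Emit:
{"fn": "drive_tool", "kwargs": {"increments": "-0.016 -0.024 0 -0.02;-0.014 -0.028 0 -0.03;-0.007 -0.028 0 -0.02;0 -0.005 0 0;0 0 -0.02 0;0 0 -0.018 0;0 0 -0.005 0;0 0 0 0;0 0 0 0;0 0 0 0"}}

```text
t: 5.97
eef_pos: [0.4333, 0.0113, 0.097]
tool_rot: [-0.0, 0.997, -0.083, 0.001]
contact_force: [-0.1, 0.1, -2.6]
gripper_width: 0.236
```

Run:
```python
from h import *
o=bot.get_obs();c=bot.calibration("wrist");im=bot.read_camera("wrist");save("w3",im)
np.save("c3.npy",c,allow_pickle=True);print(o["t"],o["eef_pos"],2*np.arctan2(o["tool_rot"][2],o["tool_rot"][1]),o["q"],o["contact_force"])
im=bot.read_camera("top");save("t3",cv2.resize(im[180:330,270:390],None,fx=5,fy=4,interpolation=cv2.INTER_CUBIC));cv2.imwrite("pics/top3.png",im[:,:,::-1])
im=bot.read_camera("scene");save("s3",cv2.resize(im[180:330,220:420],None,fx=4,fy=4,interpolation=cv2.INTER_CUBIC));cv2.imwrite("pics/scene3.png",im[:,:,::-1])
```

```text
5.9667 [0.43329944 0.0112529  0.09704819] -0.16580592517533568 [ 0.17968942  0.35454044 -0.40501158  2.22313699  0.24327475  0.60303533
 -2.14063579] [-0.11666911  0.14626588 -2.58294124]
```

View pics/w3.png

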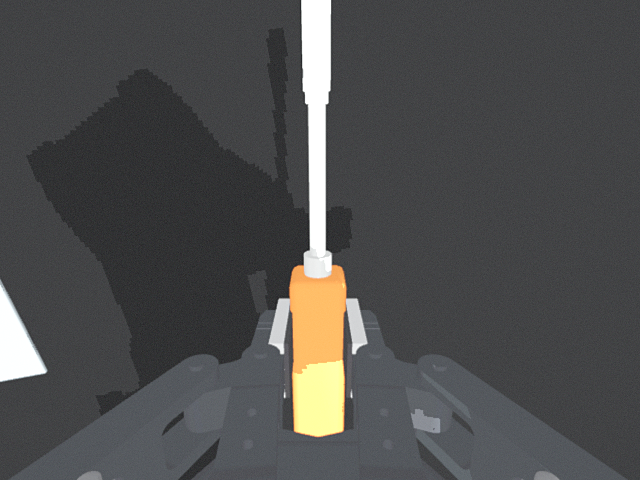

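View pics/t3.png

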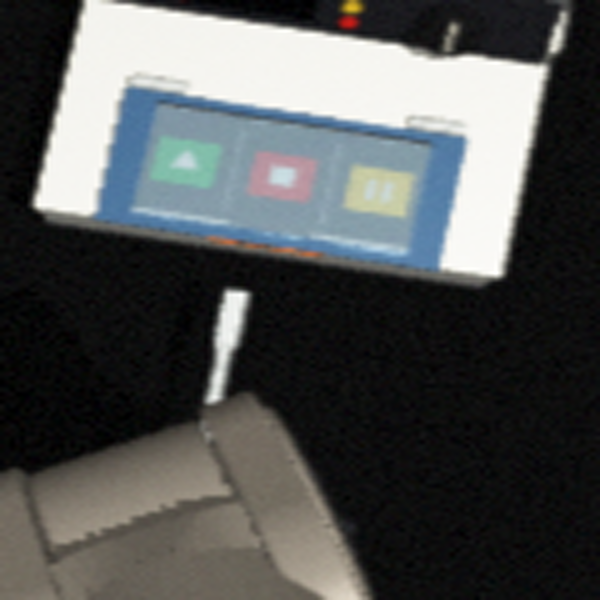

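View pics/s3.png

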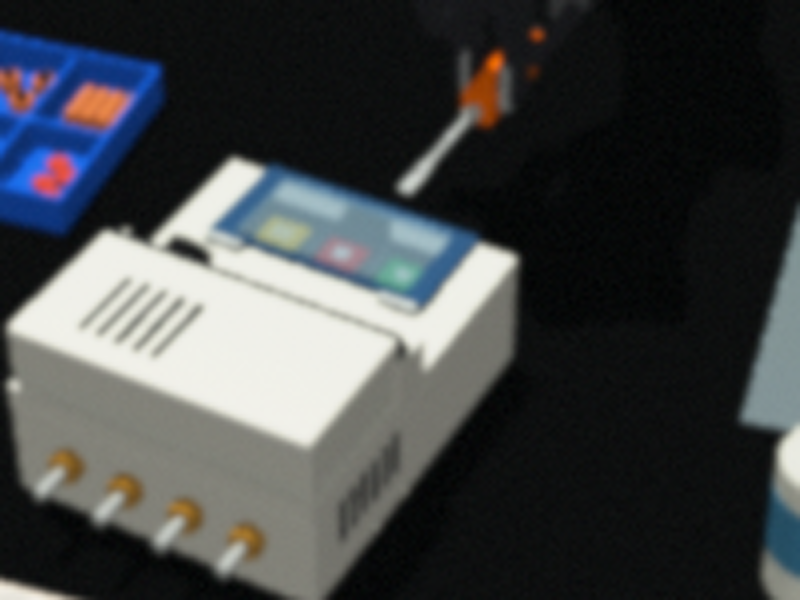

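Run:
```python
from h import *
ct=bot.calibration("top");cs=bot.calibration("scene")
t=ray(ct,317.2,252.5,.081);n=ray(ct,323.4,241.9,.078)
yaw=-.168;u=np.array([np.cos(yaw),np.sin(yaw)]);l=np.array([-u[1],u[0]])
d=(n-t)[:2];print(t,n,"fwd",d@u,"left",d@l)
p=bot.get_obs()["eef_pos"];print("tip by model",p[:2]+.12*u)
P1=ct.copy()
def K(c): return np.array([[c["fx"],0,c["cx"]],[0,c["fy"],c["cy"]],[0,0,1]])@c["camera_from_world"][:3]
X=cv2.triangulatePoints(K(ct),K(cs),np.array([[317.2],[252.9]]),np.array([[321.5],[226.6]]));X=X[:3]/X[3];print("tri tip",X.ravel())
# deck corner left-front, check of triangulation z (0.085)
X=cv2.triangulatePoints(K(ct),K(cs),np.array([[270+35/5],[180+210/4]]),np.array([[220+518/4],[180+258/4]]));X=X[:3]/X[3];print("tri deck corner",X.ravel())
```

```text
[ 0.55041774 -0.007028    0.081     ] [ 0.57340719 -0.01989922  0.078     ] fwd 0.024817987833673373 left -0.008845927090290237
tip by model [ 0.55135782 -0.00943409]
tri tip [ 0.54940933 -0.00698741  0.08297754]
tri deck corner [0.59163585 0.07865224 0.08166738]
```

Emit:
{"fn": "drive_tool", "kwargs": {"increments": "-0.001 -0.007 -0.001 0;0.01 -0.0017 0 0;0.008 -0.0014 0 0;0.005 -0.0008 0 0;0.003 -0.0005 0 0;0 0 0 0"}}

```text
t: 6.62
eef_pos: [0.4586, -0.001, 0.0953]
tool_rot: [-0.0, 0.996, -0.084, 0.0]
contact_force: [0.2, -0.4, -0.9]
gripper_width: 0.232
```

Emit:
{"fn": "drive_tool", "kwargs": {"increments": "0.004 -0.0007 0 0;0.004 -0.0007 0 0;0.003 -0.0005 0 0;0 0 0 0"}}

```text
t: 6.95
eef_pos: [0.4693, -0.0029, 0.0954]
tool_rot: [-0.0, 0.997, -0.084, 0.0]
contact_force: [0.2, -0.3, -0.7]
gripper_width: 0.233
```

Run:
```python
from h import *
o=bot.get_obs();print(o["t"],o["eef_pos"],2*np.arctan2(o["tool_rot"][2],o["tool_rot"][1]),o["contact_force"])
im=bot.read_camera("top");save("t4",cv2.resize(im[180:330,270:390],None,fx=5,fy=4,interpolation=cv2.INTER_CUBIC))
im=bot.read_camera("scene");save("s4",cv2.resize(im[180:330,220:420],None,fx=4,fy=4,interpolation=cv2.INTER_CUBIC))
```

```text
6.95 [ 0.46925996 -0.00291978  0.09538604] -0.1673058581280558 [ 0.16886405 -0.26529717 -0.6526443 ]
```

View pics/t4.png

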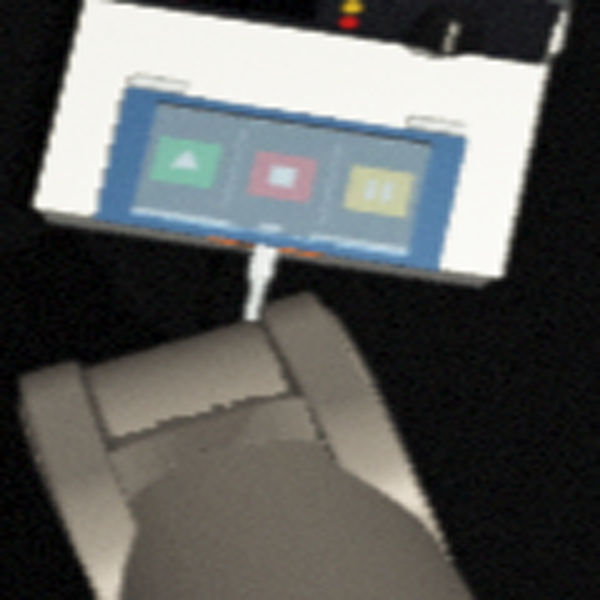

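View pics/s4.png

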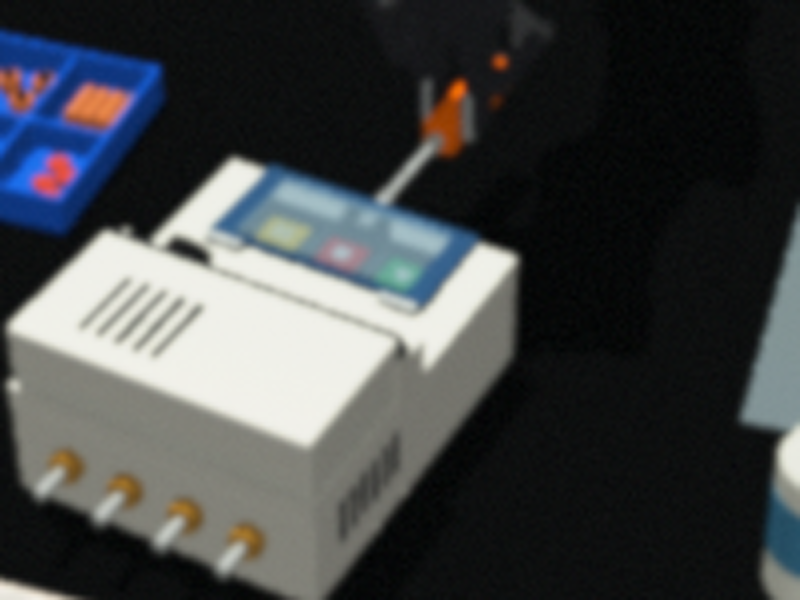

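Emit:
{"fn": "drive_tool", "kwargs": {"increments": "0 0 0.005 0;0 0 0.004 0;0.0015 -0.0003 0.006 0;0.0015 -0.0003 0.006 0;0.0033 -0.0006 0.0075 0;0.0033 -0.0006 0.0075 0;0.0053 -0.0009 0.006 0;0.0053 -0.0009 0.006 0;0 0 0 0"}}

```text
t: 7.8
eef_pos: [0.4912, -0.0067, 0.145]
tool_rot: [-0.0, 0.996, -0.084, 0.002]
contact_force: [1.6, -0.0, -0.8]
gripper_width: 0.23
```

Run:
```python
from h import *
o=bot.get_obs();print(o["t"],o["eef_pos"],2*np.arctan2(o["tool_rot"][2],o["tool_rot"][1]),o["contact_force"])
im=bot.read_camera("scene");save("s5",cv2.resize(im[180:330,220:420],None,fx=4,fy=4,interpolation=cv2.INTER_CUBIC))
im=bot.read_camera("wrist");save("w5",im)
```

```text
7.8 [ 0.49116672 -0.00673279  0.14502464] -0.16793467509462245 [ 1.57490679 -0.00743576 -0.81560175]
```

View pics/s5.png

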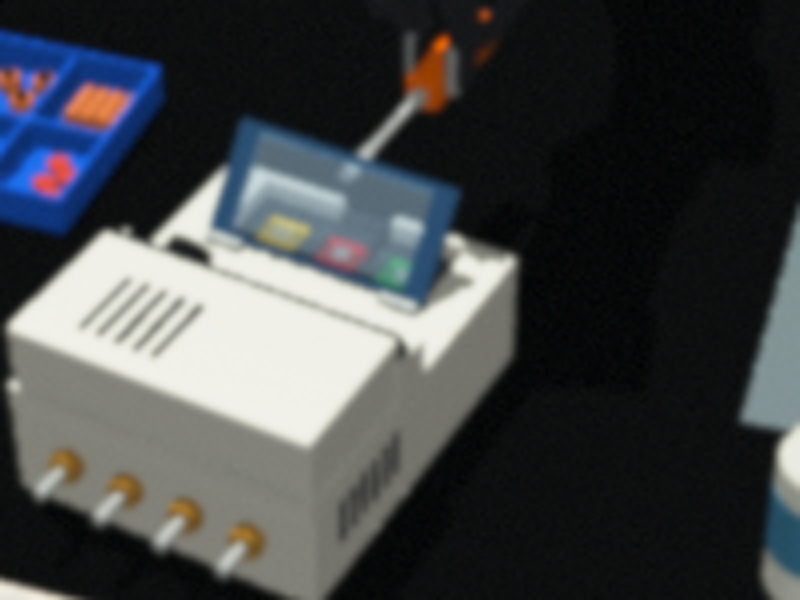

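View pics/w5.png

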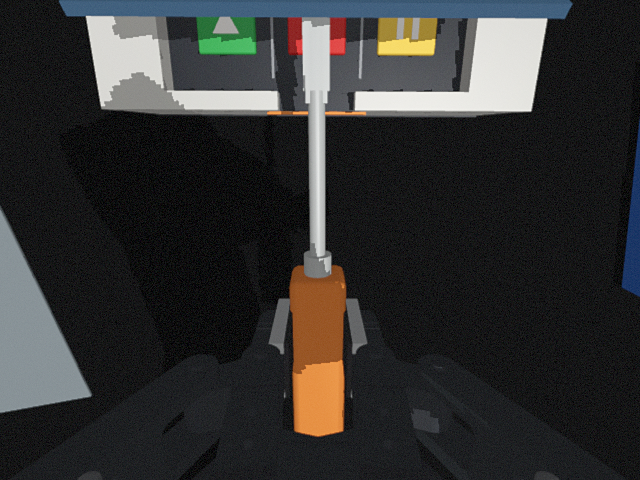

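The cover is lifting; it's at about 0.9 rad with the blade behind it, and the keys are visible and untouched. I'll carry on along the arc.

Emit:
{"fn": "drive_tool", "kwargs": {"increments": "0.007 -0.0012 0.0045 0;0.007 -0.0012 0.004 0;0.008 -0.0013 0.0025 0;0.008 -0.0013 0.0015 0;0.0075 -0.0013 0 0;0.0075 -0.0013 -0.0005 0;0.004 -0.0007 -0.001 0;0 0 0 0"}}

```text
t: 8.57
eef_pos: [0.5391, -0.015, 0.1541]
tool_rot: [-0.0, 0.996, -0.084, 0.001]
contact_force: [0.3, 0.1, -0.9]
gripper_width: 0.231
```

Run:
```python
from h import *
o=bot.get_obs();print(o["t"],o["eef_pos"],2*np.arctan2(o["tool_rot"][2],o["tool_rot"][1]),o["contact_force"])
im=bot.read_camera("scene");save("s6",cv2.resize(im[150:330,220:420],None,fx=4,fy=3.3,interpolation=cv2.INTER_CUBIC))
im=bot.read_camera("wrist");save("w6",im)
```

```text
8.5667 [ 0.53912001 -0.01497211  0.1541213 ] -0.16758664590985026 [ 0.31567907  0.12558436 -0.92584164]
```

View pics/s6.png

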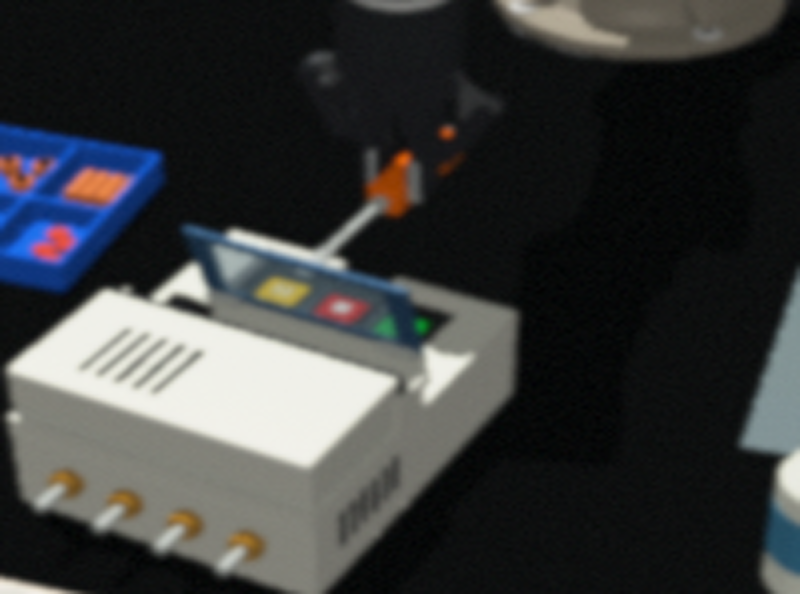

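View pics/w6.png

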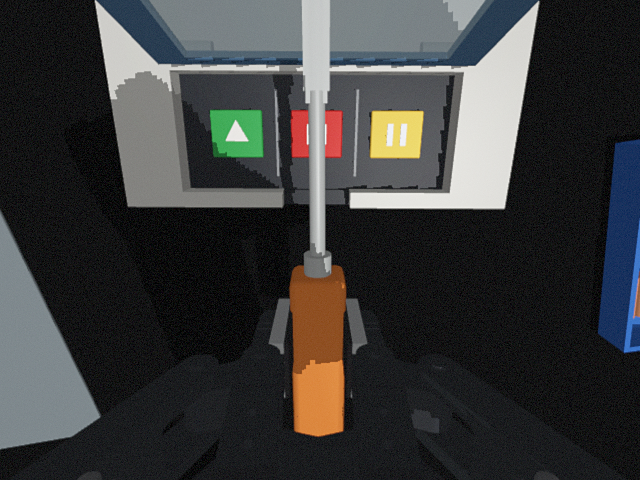

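Emit:
{"fn": "drive_tool", "kwargs": {"increments": "-0.02 0.0034 0 0;-0.03 0.005 0 0;-0.024 0.0042 0 0;0.0028 0.0376 0 0.05;0.0028 0.0376 0 0.05;0.0028 0.0376 0 0.05;0.0028 0.0376 0 0.05;0.0028 0.0376 0 0.05;0.0028 0.0376 0 0.05;0.0028 0.0376 0 0.05;0 0 0 0;0 0 0 0"}}

```text
t: 9.67
eef_pos: [0.4825, 0.2639, 0.1544]
tool_rot: [-0.001, 0.996, 0.094, 0.0]
contact_force: [-0.4, -1.4, -1.1]
gripper_width: 0.237
```

Emit:
{"fn": "drive_tool", "kwargs": {"increments": "0 0 -0.035 0;0 0 -0.035 0;0 0 -0.025 0;0 0 -0.01 0;0 0 -0.008 0;0 0 0 0;0 0 0 0;0 0 0 0"}}

```text
t: 10.33
eef_pos: [0.4843, 0.2614, 0.0428]
tool_rot: [-0.0, 0.996, 0.091, 0.001]
contact_force: [-0.3, -0.5, -0.1]
gripper_width: 0.232
```

Run:
```python
from h import *
o=bot.get_obs();print(o["t"],o["eef_pos"],2*np.arctan2(o["tool_rot"][2],o["tool_rot"][1]),o["contact_force"])
im=bot.read_camera("wrist");save("w7",im)
im=bot.read_camera("top");save("t7",im)
```

```text
10.3333 [0.48432498 0.26140892 0.04281787] 0.18236438866116675 [-0.32850689 -0.47262047 -0.10902163]
```

View pics/t7.png

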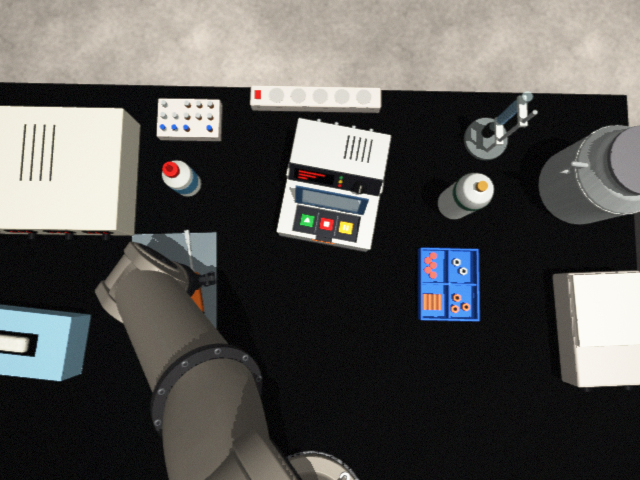

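View pics/w7.png

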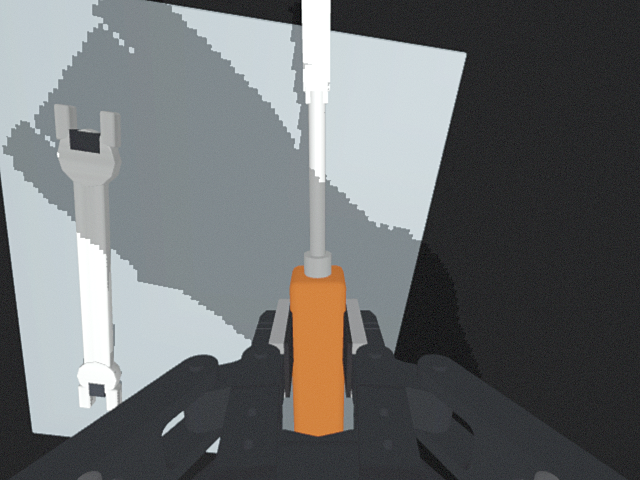

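Emit:
{"fn": "drive_tool", "kwargs": {"increments": "0 0 -0.006 0;0 0 -0.004 0;0 0 -0.002 0;0 0 0 0;0 0 0 0"}}

```text
t: 10.85
eef_pos: [0.4834, 0.2609, 0.0301]
tool_rot: [0.0, 0.996, 0.091, 0.0]
contact_force: [-3.6, -2.7, 10.7]
gripper_width: 0.232
```

Contact force is 10.7 N, so the screwdriver is resting on the mat. I'll release it and raise the arm.

Emit:
{"fn": "drive_tool", "kwargs": {"increments": "0 0 0.0005 0;0 0 0 0;0 0 0 0;0 0 0 0;0 0 0 0;0 0 0 0;0 0 0 0", "grip": 1}}

```text
t: 11.43
eef_pos: [0.4832, 0.261, 0.0297]
tool_rot: [0.0, 0.996, 0.091, -0.0]
contact_force: [-0.4, -0.3, 0.3]
gripper_width: 1.004
```

Emit:
{"fn": "drive_tool", "kwargs": {"increments": "0 0 0.01 0;0 0 0.02 0;0 0 0.035 0;0 0 0.04 0;0 0 0.04 0;0 0 0.04 0;0 0 0.03 0;0 0 0 0;0 0 0 0"}}

```text
t: 12.18
eef_pos: [0.484, 0.2616, 0.2474]
tool_rot: [-0.001, 0.996, 0.091, 0.002]
contact_force: [-0.2, -0.4, -1.1]
gripper_width: 0.997
```

Run:
```python
from h import *
o=bot.get_obs();print(o["t"],o["eef_pos"],2*np.arctan2(o["tool_rot"][2],o["tool_rot"][1]),o["contact_force"],o["q"])
im=bot.read_camera("wrist");save("w8",im)
im=cv2.cvtColor(cv2.imread("pics/t7.png"),cv2.COLOR_BGR2RGB);c=bot.calibration("top")
for n,lo,hi in[("g",(55,120,80),(85,255,255)),("r",(170,120,80),(180,255,255)),("r2",(0,150,80),(5,255,255)),("y",(22,120,80),(34,255,255))]:
    m=mask(im,lo,hi);m[:205]=0;m[245:]=0;m[:,:290]=0;m[:,370:]=0
    k=cv2.moments(m,True)
    if k["m00"]: x,y=k["m10"]/k["m00"],k["m01"]/k["m00"];print(n,k["m00"],x,y,ray(c,x+.5,y+.5,.075))
```

```text
12.1833 [0.48401543 0.26157472 0.24739699] 0.1826623841562445 [-0.19026794 -0.35169402 -1.09324476] [-0.12113318  0.33614822 -0.59961095  1.83399394  0.220126    1.03297927
 -2.19560015]
g 130.0 306.89230769230767 220.06153846153848 [0.61909867 0.01489577 0.075     ]
r 19.0 324.63157894736844 222.1578947368421 [ 0.61515064 -0.02313744  0.075     ]
r2 109.0 326.20183486238534 223.90825688073394 [ 0.6114213  -0.02654524  0.075     ]
y 117.0 345.47008547008545 227.53846153846155 [ 0.60421057 -0.06788959  0.075     ]
```

View pics/w8.png

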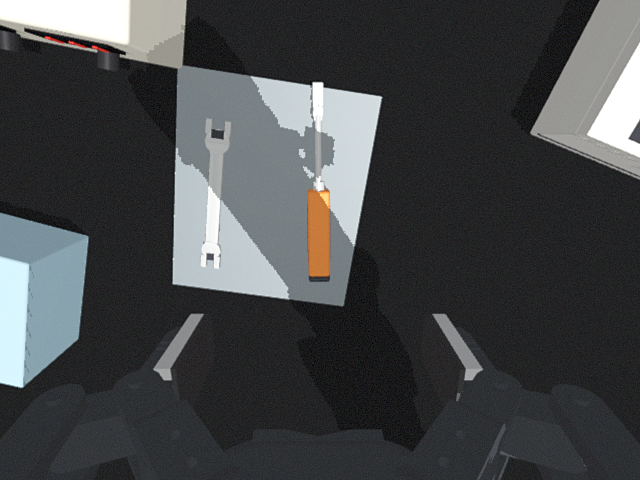

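Emit:
{"fn": "drive_tool", "kwargs": {"increments": "0.0166 -0.0309 0 -0.044;0.0166 -0.0309 0 -0.044;0.0166 -0.0309 0 -0.044;0.0166 -0.0309 0 -0.044;0.0166 -0.0309 0 -0.044;0.0166 -0.0309 0 -0.044;0.0166 -0.0309 0 -0.044;0.0166 -0.0309 0 -0.044;0 0 -0.035 0;0 0 -0.035 0;0 0 0 0;0 0 0 0", "grip": 0, "squeeze": 60}}

```text
t: 13.23
eef_pos: [0.6136, 0.0138, 0.172]
tool_rot: [0.0, 0.996, -0.084, -0.004]
contact_force: [1.5, 0.2, 0.6]
gripper_width: 0.0
```

Run:
```python
from h import *
o=bot.get_obs();c=bot.calibration("wrist");im=bot.read_camera("wrist");save("w9",im)
print(o["t"],o["eef_pos"],2*np.arctan2(o["tool_rot"][2],o["tool_rot"][1]),o["contact_force"],o["gripper_width"])
print(proj(c,o["eef_pos"]+[0,0,-.022]))
for n,lo,hi in[("g",(55,120,60),(85,255,255)),("r2",(0,150,60),(5,255,255)),("y",(22,120,60),(34,255,255))]:
    m=mask(im,lo,hi);k=cv2.moments(m,True)
    if k["m00"]: x,y=k["m10"]/k["m00"],k["m01"]/k["m00"];print(n,k["m00"],x,y,cv2.boundingRect(m),ray(c,x+.5,y+.5,.075))
im=bot.read_camera("scene");save("s9",cv2.resize(im[130:330,200:420],None,fx=3.5,fy=3,interpolation=cv2.INTER_CUBIC))
```

```text
13.2333 [0.61361628 0.01379669 0.1719516 ] -0.168377692501624 [1.48001033 0.17248329 0.55782555] 0.00019518453202223073
[319.37867204 316.01512313]
g 1596.0 331.42293233082705 221.8045112781955 (293, 67, 155, 198) [0.63450437 0.00208387 0.075     ]
r2 3416.0 325.7927400468384 143.83167447306792 (235, 74, 196, 191) [ 0.68070318 -0.00191197  0.075     ]
y 1510.0 444.52913907284767 226.141059602649 (422, 84, 49, 181) [ 0.62006201 -0.06628451  0.075     ]
```

View pics/w9.png

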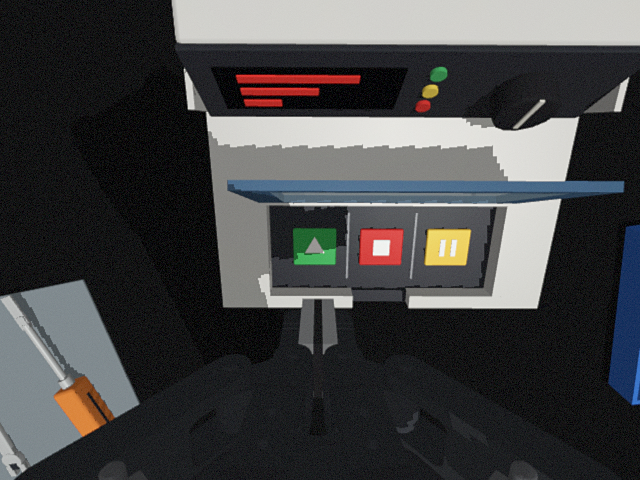

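View pics/s9.png

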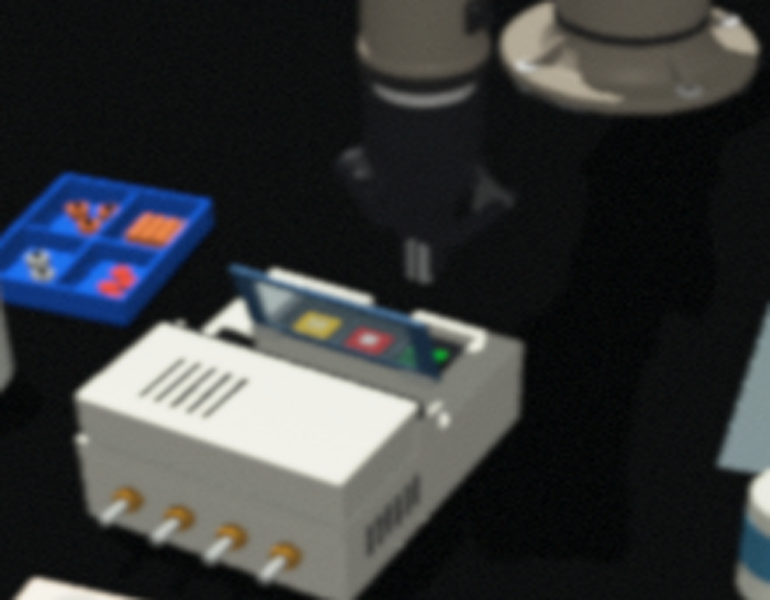

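Run:
```python
from h import *
c=bot.calibration("wrist");print(bot.get_obs()["eef_pos"])
for p in[(315,246),(381.5,247),(448,247.5)]: print(ray(c,*p,.075))
```

```text
[0.61641559 0.01465114 0.1757917 ]
[0.62340061 0.01612499 0.075     ]
[ 0.61564121 -0.02570061  0.075     ]
[ 0.60821147 -0.06759433  0.075     ]
```

Emit:
{"fn": "drive_tool", "kwargs": {"increments": "0.001 0 -0.025 0;0.001 0 -0.02 0;0 0 -0.015 0;0 0 -0.008 0;0 0 -0.004 0;0 0 0 0;0 0 0 0;0 0 0 0"}}

```text
t: 14.0
eef_pos: [0.619, 0.014, 0.1043]
tool_rot: [-0.0, 0.996, -0.084, 0.001]
contact_force: [-0.5, 0.3, 0.3]
gripper_width: 0.0
```

Run:
```python
from h import *
o=bot.get_obs();print(o["t"],o["eef_pos"],o["contact_force"],o["torque"])
im=bot.read_camera("wrist");save("w10",im)
im=bot.read_camera("scene");save("s10",cv2.resize(im[130:330,200:420],None,fx=3.5,fy=3,interpolation=cv2.INTER_CUBIC))
```

```text
14.0 [0.61902284 0.01397155 0.10428414] [-0.47494935  0.29278702  0.26167613] [-0.0033334   0.02393325  0.00702736]
```

View pics/w10.png

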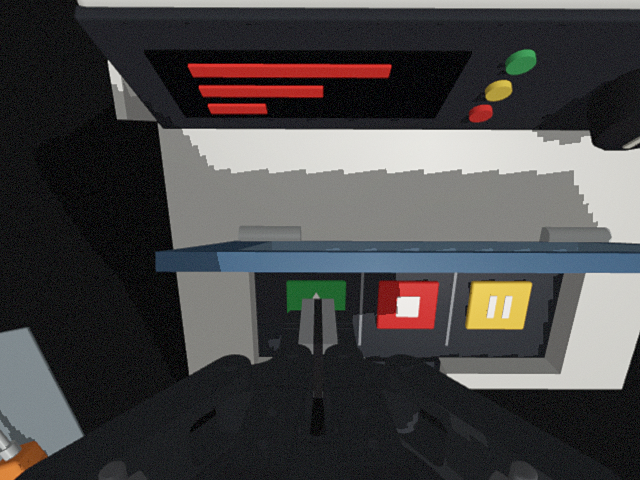

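View pics/s10.png

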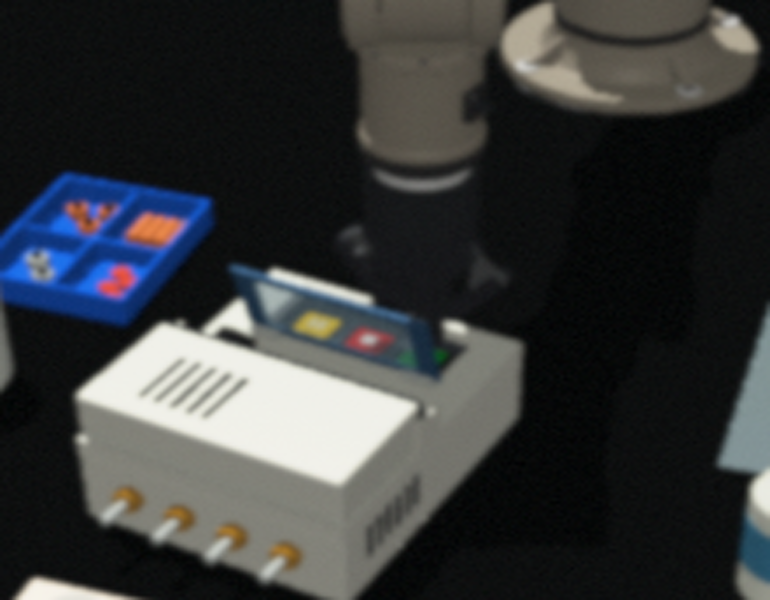

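Emit:
{"fn": "drive_tool", "kwargs": {"increments": "0 0 -0.003 0;0 0 -0.002 0;0 0 -0.001 0;0 0 0 0"}}

```text
t: 14.43
eef_pos: [0.6181, 0.0137, 0.0968]
tool_rot: [0.0, 0.996, -0.085, -0.0]
contact_force: [-0.7, 1.0, 4.5]
gripper_width: -0.001
```

Emit:
{"fn": "drive_tool", "kwargs": {"increments": "0 0 -0.0006 0;0 0 -0.0005 0;0 0 0 0"}}

```text
t: 14.68
eef_pos: [0.6181, 0.0137, 0.096]
tool_rot: [0.0, 0.996, -0.085, 0.0]
contact_force: [-2.1, -0.3, 5.5]
gripper_width: 0.002
```

Emit:
{"fn": "drive_tool", "kwargs": {"increments": "0 0 -0.0008 0;0 0 -0.0004 0;0 0 0 0"}}

```text
t: 14.93
eef_pos: [0.6181, 0.0137, 0.0956]
tool_rot: [0.0, 0.996, -0.085, 0.0]
contact_force: [-3.6, -1.4, 11.9]
gripper_width: -0.001
```

Emit:
{"fn": "drive_tool", "kwargs": {"increments": "0 0 0 0;0 0 0 0;0 0 0 0;0 0 0 0;0 0 0 0"}}

```text
t: 15.35
eef_pos: [0.6181, 0.0137, 0.0956]
tool_rot: [0.0, 0.996, -0.085, 0.0]
contact_force: [-3.9, -0.7, 11.5]
gripper_width: -0.0
```

Emit:
{"fn": "drive_tool", "kwargs": {"increments": "0 0 0.004 0;0 0 0.01 0;0 0 0.02 0;0 0 0.035 0;0 0 0.035 0;-0.01 0 0.035 0;-0.03 0 0.02 0;-0.03 0 0 0;-0.03 0 0 0;0 0 0 0"}}

```text
t: 16.18
eef_pos: [0.5129, 0.0137, 0.2537]
tool_rot: [0.001, 0.996, -0.084, -0.002]
contact_force: [-0.9, -0.5, -0.3]
gripper_width: 0.001
```

Run:
```python
from h import *
o=bot.get_obs();print(o["t"],o["eef_pos"],o["contact_force"])
im=bot.read_camera("wrist");save("w11",im)
im=bot.read_camera("top");save("t11",im)
im=bot.read_camera("scene");save("s11",cv2.resize(im[130:330,200:500],None,fx=2.6,fy=2.6,interpolation=cv2.INTER_CUBIC))
```

```text
16.1833 [0.51288921 0.01372668 0.25365502] [-0.89616634 -0.54852579 -0.31333128]
```

View pics/w11.png

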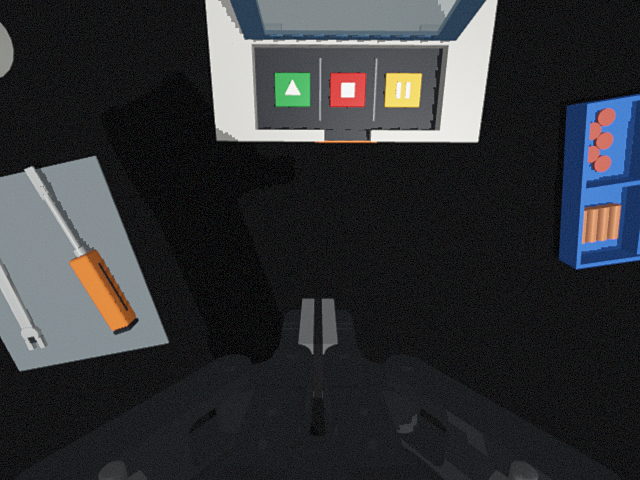

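View pics/s11.png

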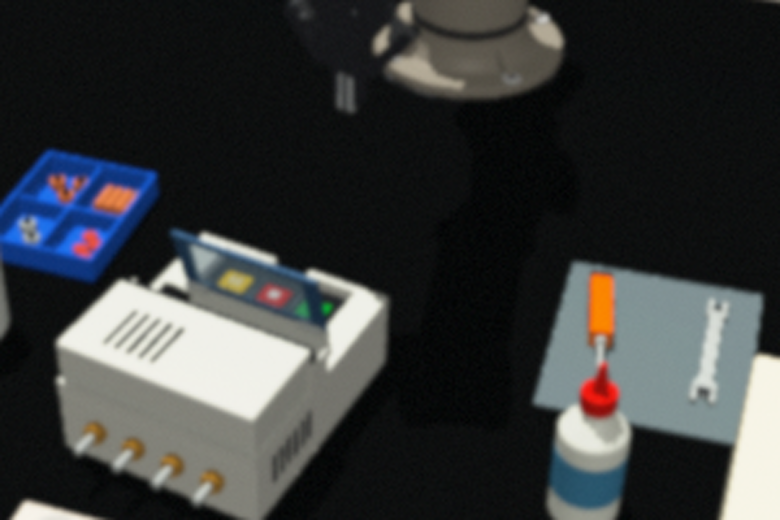

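View pics/t11.png

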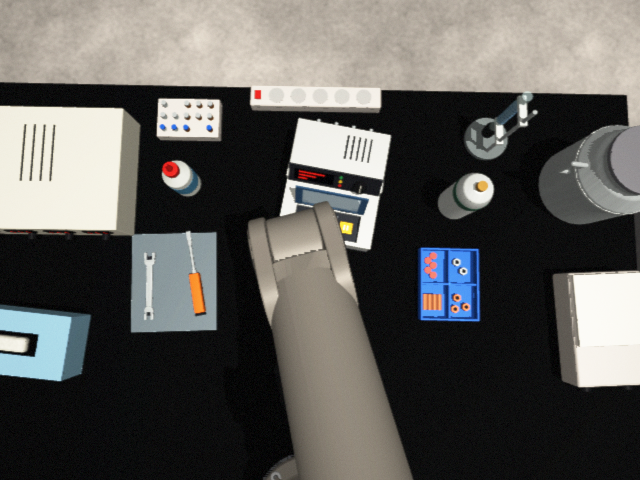

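```bash
python3 -c "
from station import bot
print(bot.hand_in()); o=bot.get_obs(); print(o['t'],o['contact_force'])"
```

```text
the job is handed in; nothing more can be done
None
the job is handed in; nothing more can be done
```

I opened the cover with the screwdriver, laid the screwdriver back on the mat, pressed the green key with the shut fingertips, and handed the job in. The arm's clock read about 16 s at that point.

**Cover:** I levered it up through the pry notch and swung it past upright. I put it at about 1.88 rad, worked out from the blade's path rather than measured directly. It was still standing open in all three views at the end.

**Screwdriver and other things:** The last top view shows the screwdriver and spanner on the mat about where they were, and the bottle and canister in place.

**Green key:** I held it for about half a second. The force read 11.9 N at the start of the hold and 11.5 N at the end, below the 25 N damage limit. The fingertips were about 1.4 mm below the key's rest height, close to its full 1.5 mm travel. The red and yellow keys were not touched.

**Checks that were uncertain or disagreed:**
- **Purge start:** I saw no confirmation that the purge had started. The console display looked the same as before, so that rests on the force, time and depth of the press.
- **Camera measurements:** The wrist and top cameras disagreed by about 4 mm on the green key's position, and the triangulated blade height was 2 to 5 mm above what the grip geometry gave. I allowed for both, and the blade went into the notch without resistance.
- **Sideways force:** I read about 4 N sideways on the tool during the press. I took it for friction and did not look into it further.

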